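# Level the resin pouring board

## Robot

A 6-joint arm with a two-finger parallel gripper is mounted at the origin on a cart in front of the work surface, level with it; the furniture and walls round the work are solid. World frame = base frame: x ahead of the robot, y to its left, z up, the work surface at z = 0. Lengths are in mm, angles in degrees, forces in N, time in s.
With the tool pointing down it reaches from about 300 to 850 mm from the base axis. Payload 4.2 kg.
Tool frame: the origin (TCP) lies between the finger pads, 19 mm behind the fingertips; this is the grasp point; z points along the fingers, y is the line along which they close (so a half turn about z gives the same grasp; the last joint's range is limited). The gripper opens to 91 mm and grips with 3 to 60 N. Pads are 32 mm wide; open, the fingers measure 118 mm over their backs; the gripper's body (76 mm by 178 mm) begins 60 mm behind the grasp point.
Start: joints at [-64.286, 18.312, 89.639, -0, 72.044, -1.146], TCP at [259.799, -512.977, 232.776] pointing down, gripper open.
Joint ranges: [-177.97, 177.97], [-48.28, 115.42], [12.27, 149.76], [-77.06, 257.06], [2.81, 150.46], [-146.56, 146.56]. Speed limits (degrees/s): [147.25, 147.25, 180, 180, 180, 180].

## Interface

Orientations are given as [roll, pitch, yaw] about the fixed x, y, z axes, in that order (R = Rz(yaw) Ry(pitch) Rx(roll)).
In Python, from workcell import env gives the robot as it stands.
- The arm moves only by the shell command python3 -m jog 'ROWS' [FORCE]. ROWS is a JSON object of lists of equal length, an entry for each row: "jaw": the finger opening in mm, from 0 to 91.2; "slide": the shift along the tool's x, y, z in units of 30 mm (1.0 is 30 mm), a list of three; "spin": the turn about the tool's z in units of 8 degrees (1.0 is 8 degrees). In form: {"jaw": [jaw, ...], "slide": [[dx, dy, dz], ...], "spin": [spin, ...]}. A call has 1 to 10 rows; each row shifts and turns the commanded pose from where the row before left it, along the tool's axes as they then stand; what a row does not reach is not made up. A row lasts 1/10 s, in which the tool goes at most 50 mm and 8.59 degrees, less where a joint would pass 70% of its speed; a pose out of reach is approached as far as the arm can. A call is refused whole if a number of a shift passes 1 or a number of a turn 1, either way. A call with a gripper value outside its range is refused whole. The fingers move at their own pace and stop on an object; FORCE is the grip in N (left out, the last holds). Time passes only in rows, so rows that do not move let the fingers close. It gives the time, the measured TCP pose, the force, the opening and the grip force at its end, in the units of the state.
- env.state(): the state, without advancing time (a new reading comes with each control period).
- env.grab_frame(name): name is "scene" or "top" or "wrist"; returns the picture (480x640x3 uint8, red, green, blue); there is no depth.
- env.camera_model(name): a dict with "fx", "fy", "cx", "cy" (pixels), "camera_from_world" (4x4, takes a point from world to camera coordinates). Camera axes: x right, y up, looking along -z (the intrinsics and any distortion apply to the point x, -y, -z); pixel columns grow to the right and rows downward; lengths in mm; the calibration is good to about 2 mm. A picture is of the moment at which its call begins: read the wrist's pose just before it. camera_model takes no time and is no camera call; for the wrist camera it gives the pose at the moment of the call.
- env.job_done(): hands the job in; it is judged then, once.
The state is a dict: "time_s": time; "qpos": joint angles; "qvel": joint speeds; "effort": joint torques, N m; "ee_pos": TCP position; "ee_rot": TCP orientation; "force": force on the tool from outside, world axes, zero at the start; "torque": the same for the moment, N m; "gripper_width": finger opening in mm; "gripper_force": force on a finger pad.
Only numpy, scipy, OpenCV 4.12 (cv2) and the standard library are available. Lean on these libraries where they do the work, as an engineer would, in place of code of your own. Each camera call takes 0.05 s, during which the arm holds its last target. There are 200 camera calls.

## Task

The spirit level fixed on the sprung pouring board is still set for a slope: turn the small dial on the level clockwise back to its zero stop. Then take the knob of the board's levelling foot, press it down so that the foot stands firmly on its pad, and turn it until the bubble lies between its two lines. Finish while still holding the knob pressed down with the bubble centred (I will pin the foot), and leave the things standing round about where they are.

Things in the scene. Friction and masses are not known exactly. Their poses are not given: they have to be found in the camera images.
- stand: the levelling stand's fixed aluminium base plate, 250 (x) x 220 (y) mm; origin on the table under its middle; its -x edge is the near edge (towards the robot, apart from its yaw). Never moves during the run. A tall drawer cabinet stands to its right and behind (world x over 0.65, y under 0.08): come in from the front, not across it.
- pour_board: white-topped board 250x220x12 mm over the base, hinged along its far edge; carries level, dial and foot knob. Origin on the hinge line, 105 mm in +x of the stand's origin, 40 mm up; its top is 6 mm higher. Springs hold its near edge 10 mm above level; a push of about 4 N at the foot knob starts it down, about 8 N brings it to level; it stops where the foot meets its pad.
- foot_pad: round rubber pad 26 mm across on the base under the foot screw; origin at the centre of its top. Its height differs by a few mm between runs. Fixed.
- foot_grip (a point): on the axis of the foot's knob, on the board near its near left corner (95 mm in -x, 60 mm in +y of the stand's origin), 2 mm below the top of its grip bar. Bar 44 mm long (this point's x), 14 thick (y), 24 high, on a round flange 44 mm across whose top is 22 mm below this point; z is the axis, up. The board's top is 33 mm below this point.
- foot_knob (a joint): angle of the foot knob, rad; grows clockwise seen from above, range -0.3 to 3.2, stays where left (friction 0.09 Nm). Clockwise drives the screw down, 3.8 mm per rad: with the foot on its pad the near edge rises. The foot is 200 mm from the hinge. It starts 0.5 to 1.5 rad of clockwise turning short of level.
- dial_grip (a point): on the axis of the small black dial on the level's far end (70 mm in +x, 55 mm in -y of the stand's origin), 2 mm below the top of its grip bar. Bar 34 mm long (this point's x), 12 thick (y), 22 high, on a disc 33 mm across whose top is 20 mm below this point; z is the axis, up. A white line on the bar's top points along +x; at zero it points away from the vial.
- dial (a joint): angle of the slope dial, rad; 0 is the zero stop, grows anticlockwise seen from above up to 1.8; turn it clockwise to the stop. Stays where it is left (friction 0.04 Nm). Each rad slides the level's frame with the two lines 7.5 mm in +x of the board, away from the vial's middle. Counts as back when below 0.1.
- lines (a point): middle of the sliding frame of the spirit level, midway between its two black cross lines, 20 mm apart, on top of the vial; x runs along the vial, away from the robot at yaw 0. The dial slides the frame along the vial; at dial 0 it is at the vial's middle. The level is an aluminium bar 160x34x26 mm fixed on the board's right half, along x.
- bubble_mid (a point): top of the middle of the white bubble, 14 mm long, in the green vial. It moves along the vial's x: 0.6 mm per 0.001 rad of board tilt towards the high side. On a level board it is at the vial's middle. Near edge too high: bubble off towards -x (the robot); near edge too low: off to +x.
- cup_mint: small clear portion cup with dark bits, 69 mm wide, 18 high, left of the stand; a bystander, origin under its middle
- dropper: squeeze bottle with a pointed cap, 28 mm wide, 85 high, left of the stand; a bystander, origin under its middle
- block: wooden offcut 28x32x20 mm, right of the stand; a bystander, origin under its middle
- cup_green: small clear portion cup with green bits, 71 mm wide, 26 high, right of the stand, towards the robot; a bystander, origin under its middle
- scissors: scissors lying on the table, 87x199x9 mm, far right of the stand; a bystander, origin under its middle
- tape: roll of masking tape lying flat, 104 mm across, 25 high, in front of the drawer cabinet; a bystander, origin under its middle

How it is judged (in metres and radians):
On the way:
1. the level's dial is back at its zero stop (value of joint dial below 0.1 rad), for 0.2 s.
At the end, for the whole second after the job is handed in: the dial is within 0.1 rad of its zero stop, the bubble is within 3 mm of the middle between the two lines, the foot presses on its pad with more than 2 N and the fingers bear on the board's knob with more than 2 N, the TCP within 50 mm of the knob's grip point, and the board is still (value of joint dial below 0.1 rad and x of bubble_mid in the frame of lines between -0.003 and 0.003 m and contact force between pour_board and foot_pad above 2 N and contact force between the fingers and pour_board above 2 N and distance between the grasp point and foot_grip below 0.05 m and linear speed of pour_board below 0.02 m/s); the arm keeps its last pose, push and grip.
It fails at once if a bystander is moved more than 30 mm (distance of any of cup_mint, dropper, block, cup_green, scissors, tape from where it was at the start of the episode above 0.03 m).
It also fails if it takes over 51 s, if anything falls off the work surface, if the arm or the gripper's body presses on something with over 40 N, if the wrist force passes 120 N, or if a joint passes its speed limit or range.

## Working session

There is one attempt and no reset: what is moved stays moved. The work goes in short steps, Python scripts to look and compute and a shell command to move; the robot and the scene stay as the last step left them, time stands still between calls to the robot, and variables do not carry over. Pictures are saved under pics/ and viewed, at most 10 in all, crops included, and the job is handed in when it is done.

```bash
mkdir -p pics; ls
python3 - <<'E'
from workcell import env
import cv2,numpy as np
s=env.state();print(s)
for n in("scene","top"):
    f=env.grab_frame(n);cv2.imwrite(f"pics/{n}0.png",f[:,:,::-1]);m=env.camera_model(n);print(n,m)
E
```

```text
pics
{'time_s': 0.0, 'qpos': array([-6.42845888e+01,  1.83513035e+01,  8.97038074e+01,  2.81555752e-04,
        7.20430033e+01, -1.14682295e+00]), 'qvel': array([ 0.07828231,  0.0735835 , -0.00498837, -0.03612854, -0.02303052,
        0.01047251]), 'effort': array([ 1.65431211e-03, -4.12460554e+01, -2.31970543e+01,  7.31637608e-02,
        4.57948213e-02, -1.69601221e-04]), 'ee_pos': array([ 259.61156153, -512.55474465,  231.94123333]), 'ee_rot': array([-1.79901911e+02, -2.23134329e-03,  2.68621452e+01]), 'force': array([ 0.31578515, -0.4169469 ,  0.77423046]), 'torque': array([ 0.0153519 ,  0.04667622, -0.01547641]), 'gripper_force': 0.0, 'gripper_width': 91.17012623783765}
scene {'fx': 455.3793848653525, 'fy': 455.3793848653525, 'cx': 313.89876958687796, 'cy': 234.1938133363497, 'camera_from_world': array([[-7.35792189e-01, -6.76746663e-01,  2.49761692e-02,
         5.51908817e+02],
       [ 3.08315727e-01, -3.01922889e-01,  9.02099762e-01,
        -2.00122932e+02],
       [-6.02952126e-01,  6.71458505e-01,  4.30804143e-01,
        -8.09538112e+02],
       [ 0.00000000e+00,  0.00000000e+00,  0.00000000e+00,
         1.00000000e+00]])}
top {'fx': 555.2069819229582, 'fy': 555.2069819229582, 'cx': 319.48652747530343, 'cy': 239.31210295987051, 'camera_from_world': array([[ 2.72470198e-02, -9.99365504e-01,  2.29388331e-02,
         1.52617045e+02],
       [ 9.98167897e-01,  2.84401751e-02,  5.34041740e-02,
        -5.58479436e+02],
       [-5.40226737e-02,  2.14417022e-02,  9.98309473e-01,
        -1.21900313e+03],
       [ 0.00000000e+00,  0.00000000e+00,  0.00000000e+00,
         1.00000000e+00]])}
```

View pics/top0.png

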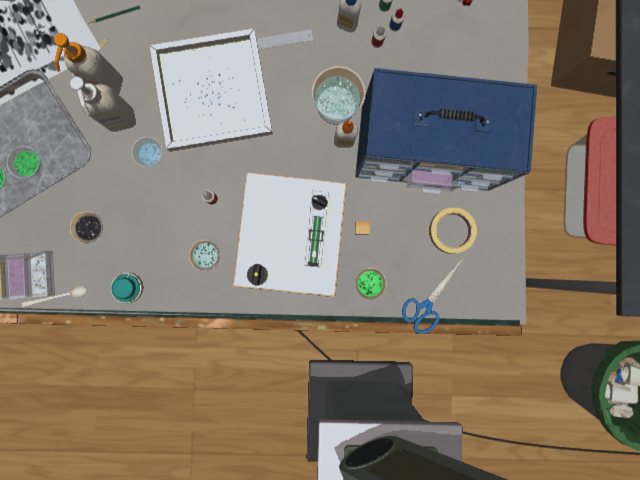

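View pics/scene0.png

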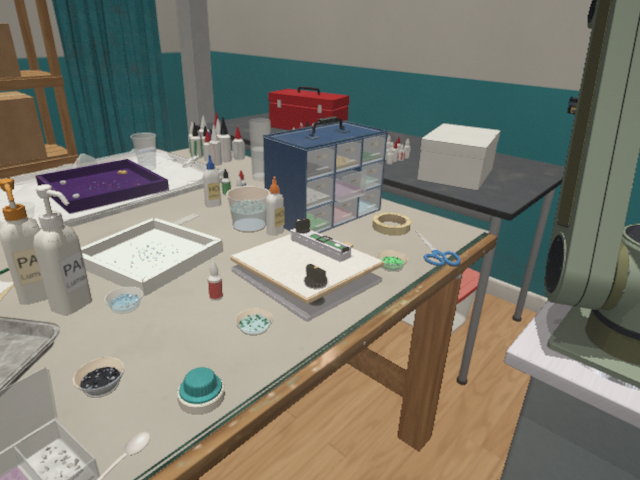

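The top view shows the white board with corners at about (247,174), (345,183), (335,296) and (234,286). The foot knob is at (257,274) and the dial at (319,201), with the cabinet to the right from about x=357. In the scene view the knob is at (316,275) and the dial at (303,228).

```bash
cat > h.py <<'E'
import numpy as np,cv2
from workcell import env
def ray(m,u,v):
    T=m["camera_from_world"];R=T[:3,:3];o=-R.T@T[:3,3]
    d=R.T@np.array([(u-m["cx"])/m["fx"],-(v-m["cy"])/m["fy"],-1.]);return o,d/np.linalg.norm(d)
def onz(m,u,v,z):
    o,d=ray(m,u,v);return o+d*(z-o[2])/d[2]
def tri(a,b):
    (o1,d1),(o2,d2)=a,b
    A=np.stack([d1,-d2],1);t=np.linalg.lstsq(A,o2-o1,rcond=None)[0]
    p,q=o1+d1*t[0],o2+d2*t[1];return (p+q)/2,np.linalg.norm(p-q)
def proj(m,p):
    c=m["camera_from_world"]@np.append(p,1);return m["cx"]-m["fx"]*c[0]/c[2],m["cy"]+m["fy"]*c[1]/c[2]
E
python3 - <<'E'
from h import *
t=cv2.imread("pics/top0.png");s=cv2.imread("pics/scene0.png");mt=env.camera_model("top");ms=env.camera_model("scene")
# white board
g=t[165:305,225:355];mk=(g.min(2)>185).astype(np.uint8)
c=max(cv2.findContours(mk,cv2.RETR_EXTERNAL,cv2.CHAIN_APPROX_NONE)[0],key=cv2.contourArea)
r=cv2.minAreaRect(c);b=cv2.boxPoints(r)+[225,165]
for p in b: print(p,onz(mt,*p,50).round(1))
def cent(im,x0,y0,x1,y1,th=60):
    k=(im[y0:y1,x0:x1].max(2)<th).astype(np.uint8)
    n,l,st,ce=cv2.connectedComponentsWithStats(k);i=1+np.argmax(st[1:,4]);print("blob",st[i]+[x0,y0,0,0,0],ce[i]+[x0,y0])
    return ce[i]+[x0,y0]
for nm,a,bb in(("foot",(242,260,272,290),(300,258,332,292)),("dial",(308,192,332,212),(292,216,314,236))):
    p,q=cent(t,*a),cent(s,*bb);print(nm,tri(ray(mt,*p),ray(ms,*q)))
a=cv2.resize(t[168:302,230:370],None,fx=4,fy=4,interpolation=cv2.INTER_CUBIC)
cv2.imwrite("pics/topc.png",a)
d=cv2.resize(s[215:305,225:385],None,fx=5,fy=5,interpolation=cv2.INTER_CUBIC);cv2.imwrite("pics/scc.png",d)
E
```

```text
[233.79726028 284.92603302] [449.3 349.3  50. ]
[245.61643982 172.64383507] [691.6 332.4  50. ]
[345.35343933 183.14246368] [675.5 116.2  50. ]
[333.53425598 295.42466736] [432.5 135.5  50. ]
blob [254 265  10  20  60] [258.88333333 275.11666667]Traceback (most recent call last):
  File "<stdin>", line 13, in <module>
  File "<stdin>", line 10, in cent
    return _wrapfunc(a, 'argmax', axis=axis, out=out, **kwds)
    return bound(*args, **kwds)
ValueError: attempt to get argmax of an empty sequence
```

Run:
```python
from h import *
t=cv2.imread("pics/top0.png");s=cv2.imread("pics/scene0.png");mt=env.camera_model("top");ms=env.camera_model("scene")
def cent(im,x0,y0,x1,y1,th=95):
    k=(im[y0:y1,x0:x1].max(2)<th).astype(np.uint8)
    n,l,st,ce=cv2.connectedComponentsWithStats(k)
    if n<2: print("none",im[y0:y1,x0:x1].max(2).min());return None
    i=1+np.argmax(st[1:,4]);print("blob",st[i]+[x0,y0,0,0,0],ce[i]+[x0,y0]);return ce[i]+[x0,y0]
for nm,a,bb in(("foot",(242,260,272,290),(300,258,332,292)),("dial",(308,192,332,212),(292,216,314,236))):
    p,q=cent(t,*a),cent(s,*bb)
    if p is not None and q is not None: print(nm,tri(ray(mt,*p),ray(ms,*q)))
# board-frame prediction: centre and yaw from corners at z=50
c=np.array([onz(mt,*p,50)[:2] for p in[(233.8,284.9),(245.6,172.6),(345.35,183.14),(333.5,295.4)]])
yaw=np.arctan2(*(c[1]-c[0])[::-1]);yaw2=np.arctan2(*(c[2]-c[3])[::-1]);print("ctr",c.mean(0),np.degrees([yaw,yaw2]))
a=cv2.resize(t[168:302,230:370],None,fx=4,fy=4,interpolation=cv2.INTER_CUBIC)
d=cv2.resize(s[215:305,225:385],None,fx=5,fy=5,interpolation=cv2.INTER_CUBIC)
cv2.imwrite("pics/topc.png",a);cv2.imwrite("pics/scc.png",d)
```

```text
blob [247 264  20  21 301] [256.88039867 274.3089701 ]
blob [305 264  22  24 367] [315.01907357 276.74386921]
foot (array([473.78401648, 299.2676601 ,  70.55695393]), np.float64(0.8247617419281468))
blob [312 195  16  14 164] [319.23170732 201.88414634]
blob [292 216  18  17 254] [300.54330709 223.75984252]
dial (array([630.13587357, 174.34481359,  90.7574156 ]), np.float64(5.714726724459987))
ctr [562.27382654 233.37144219] [-3.96908946 -4.56993714]
```

View pics/topc.png

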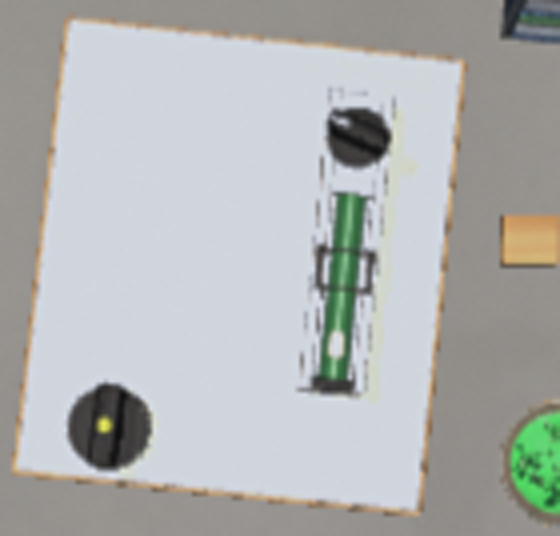

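View pics/scc.png

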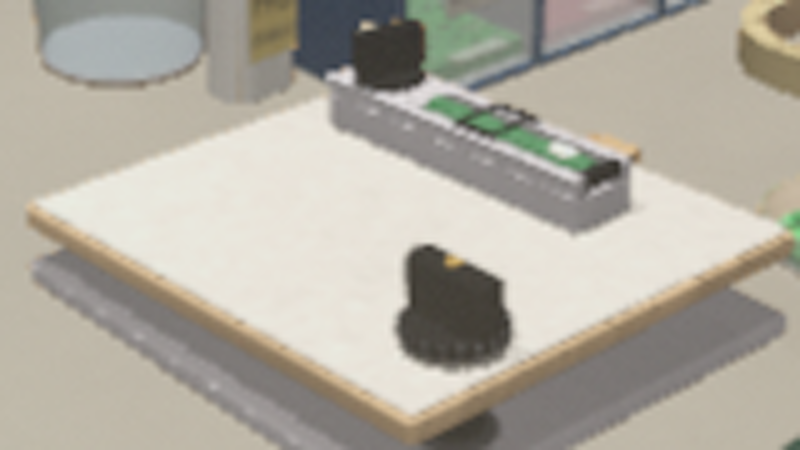

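The crop shows the dial's white mark pointing up-left, so the dial is about 65° anticlockwise, and the frame is shifted about 8 mm, which agrees. The bubble at (336,345) is far towards -x. The foot bar lies roughly along board x. Next I check heights, cabinet clearance and tool-axis steps.

```bash
cat >> h.py <<'E'
def steps(p,yaw=None,s=None):
    s=s or env.state();y=np.radians(s["ee_rot"][2] if yaw is None else yaw)
    d=np.array(p)-s["ee_pos"];c,n=np.cos(y),np.sin(y)
    return (np.array([d[0]*c+d[1]*n,d[0]*n-d[1]*c,-d[2]])/30).round(2)
E
python3 - <<'E'
from h import *
mt=env.camera_model("top");ms=env.camera_model("scene")
print("cab corner z0",onz(mt,355.5,177,0))
for z in(95,100,105): print("dialtop",z,proj(ms,[628.5,173.5,z]),proj(mt,[628.5,173.5,z]))
print("meas dial top scene~",(225+390/5,215+24/5),"top",(230+358/4,168+135/4))
for z in(85,90,95):print("foottop",z,proj(ms,[473,300,z]),proj(mt,[473,300,z]))
print("meas",(225+453/5,215+262/5),(230+104/4,168+425/4))
s=env.state()
print(steps([480,120,200],60)); s["ee_pos"]=np.array([480,120,200]);print(steps([628,173,160],60,s))
E
```

```text
cab corner z0 [698.0162924   90.30224945   0.        ]
dialtop 95 (np.float64(302.601443264327), np.float64(222.28259384890214)) (np.float64(318.7800461698948), np.float64(201.37629220011894))
dialtop 100 (np.float64(302.6330624807203), np.float64(220.2613918359938)) (np.float64(318.83237981291677), np.float64(201.08256617614003))
dialtop 105 (np.float64(302.664814363712), np.float64(218.2317093474054)) (np.float64(318.8851699793915), np.float64(200.78627788416514))
meas dial top scene~ (303.0, 219.8) top (319.5, 201.75)
foottop 85 (np.float64(315.4818133573919), np.float64(270.4400806593176)) (np.float64(255.76806634396556), np.float64(274.5880413205881))
foottop 90 (np.float64(315.55235325275646), np.float64(268.12778550258474)) (np.float64(255.54653874216513), np.float64(274.61227737381915))
foottop 95 (np.float64(315.62324967006026), np.float64(265.8038035698926)) (np.float64(255.3230767730983), np.float64(274.6367250549813))
meas (315.6, 267.4) (256.0, 274.25)
[21.93 -4.18  1.07]
[4.   3.39 1.33]
```

```bash
python3 -m jog '{"jaw":[60,60,60,60,60,60,60,60,60,60],"slide":[[0,0,0],[0,0,0],[0,0,0],[0,0,0],[1,-0.19,0.05],[1,-0.19,0.05],[1,-0.19,0.05],[1,-0.19,0.05],[1,-0.19,0.05],[1,-0.19,0.05]],"spin":[-1,-1,-1,-1,-0.1,0,0,0,0,0]}'
python3 -m jog '{"jaw":[60,60,60,60,60,60,60,60,60,60],"slide":[[1,-0.19,0.05],[1,-0.19,0.05],[1,-0.19,0.05],[1,-0.19,0.05],[1,-0.19,0.05],[1,-0.19,0.05],[1,-0.19,0.05],[1,-0.19,0.05],[1,-0.19,0.05],[1,-0.19,0.05]],"spin":[0,0,0,0,0,0,0,0,0,0]}'
python3 -m jog '{"jaw":[60,60,60,60,60,60,60,60,60,60],"slide":[[1,-0.19,0.05],[1,-0.19,0.05],[1,-0.19,0.05],[1,-0.19,0.05],[1,-0.19,0.05],[1,-0.19,0.05],[0.5,0,0],[0,0,0],[0,0,0],[0,0,0]],"spin":[0,0,0,0,0,0,0,0,0,0]}'
python3 -c "
from h import *
print(steps([628,173,160]))"
```

```text
time_s: 1.1
ee_pos: [321.7, -339.1, 223.4]
ee_rot: [-180.0, -0.0, 59.6]
force: [0.1, -0.4, 0.7]
gripper_width: 59.6
gripper_force: 0.0
time_s: 2.1
ee_pos: [423.9, -51.5, 208.5]
ee_rot: [-180.0, 0.0, 59.7]
force: [0.4, -0.5, 0.4]
gripper_width: 59.8
gripper_force: 0.0
time_s: 3.1
ee_pos: [492.4, 131.6, 199.7]
ee_rot: [-180.0, 0.1, 59.6]
force: [-0.4, -0.3, 0.4]
gripper_width: 60.1
gripper_force: 0.0
[3.48 3.2  1.32]
```

```bash
python3 -m jog '{"jaw":[50,50,50,50,50,50],"slide":[[0.87,0.8,0.33],[0.87,0.8,0.33],[0.87,0.8,0.33],[0.87,0.8,0.33],[0,0,0],[0,0,0]],"spin":[0,0,0,0,0,0]}'
python3 - <<'E'
from h import *
s=env.state();m=env.camera_model("wrist");f=env.grab_frame("wrist")
cv2.imwrite("pics/w1.png",f[:,:,::-1]);print(s["ee_pos"],s["ee_rot"])
import json;json.dump({k:(v.tolist() if hasattr(v,'tolist') else v) for k,v in m.items()},open("w1.json","w"))
print(proj(m,[628,173,100]),proj(m,[628,173,78]))
E
```

```text
time_s: 3.7
ee_pos: [628.1, 173.1, 159.4]
ee_rot: [-179.9, 0.1, 59.6]
force: [-0.4, -0.4, -0.8]
gripper_width: 50.3
gripper_force: 0.0
[628.14936475 173.12859721 159.37779868] [-1.79920168e+02  1.05222451e-01  5.95876802e+01]
(np.float64(312.7748155719895), np.float64(260.55102002345785)) (np.float64(312.8039592424742), np.float64(250.48956950162432))
```

View pics/w1.png

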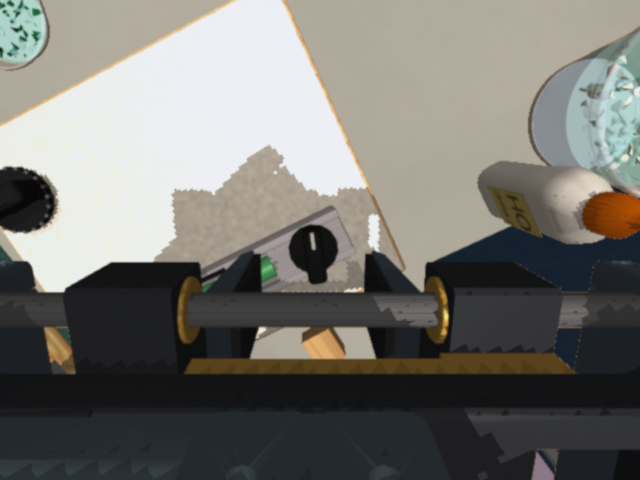

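The wrist view shows the dial bar nearly upright between the fingers, with the white mark from (311,233) to (313,248) and the bar's lower end near (317,283). The tool is aligned to within a few degrees.

Run:
```python
from h import *
import json
m={k:(np.array(v) if isinstance(v,list) else v) for k,v in json.load(open("w1.json")).items()}
a=[onz(m,*p,100)[:2] for p in((311,233),(313,248),(311.5,228),(317,283))]
for p in a:print(p)
for i,j in((1,0),(3,2)):d=a[i]-a[j];print(np.degrees(np.arctan2(-d[1],-d[0])))
f=cv2.imread("pics/w1.png")[218:292,288:342]
k=(f.max(2)<70).astype(np.uint8);n,l,st,ce=cv2.connectedComponentsWithStats(k);i=1+np.argmax(st[1:,4]);print(st[i],ce[i]+[288,218],onz(m,*(ce[i]+[288,218]),92))
g=cv2.cvtColor(f,6);
for r in range(8,74,5):print(r+218,g[r,6:50:2].tolist())
```

```text
[635.68561759 188.13565492]
[632.06546848 179.65303128]
[637.4660056 190.5797358]
[622.98142334 159.39178444]
66.888551308985
65.08848802594932
[   1    7   49   59 1928] [313.38692946 251.72458506] [629.93686745 175.56267525  92.        ]
226 [95, 97, 99, 109, 116, 90, 45, 21, 15, 15, 16, 17, 19, 31, 69, 123, 146, 149, 148, 150, 152, 150]
231 [142, 92, 28, 21, 12, 10, 11, 13, 23, 34, 18, 15, 12, 13, 19, 18, 18, 23, 71, 139, 150, 151]
236 [20, 19, 19, 20, 12, 15, 18, 25, 116, 168, 79, 19, 15, 16, 16, 20, 20, 18, 19, 26, 97, 145]
241 [20, 18, 18, 17, 16, 16, 16, 19, 76, 163, 114, 21, 17, 13, 17, 19, 19, 19, 18, 19, 20, 64]
246 [18, 19, 18, 17, 18, 15, 17, 16, 39, 156, 154, 46, 19, 15, 15, 17, 18, 19, 18, 18, 17, 36]
251 [17, 19, 19, 18, 18, 15, 14, 17, 19, 21, 22, 19, 19, 19, 14, 14, 17, 15, 16, 17, 17, 25]
256 [18, 17, 16, 19, 18, 14, 13, 17, 16, 19, 18, 18, 17, 17, 15, 14, 17, 18, 17, 17, 24, 99]
261 [22, 18, 18, 18, 17, 16, 14, 16, 18, 17, 17, 19, 17, 16, 16, 14, 16, 16, 18, 27, 95, 144]
266 [144, 85, 27, 17, 18, 18, 14, 15, 18, 18, 16, 16, 16, 17, 15, 14, 16, 40, 107, 147, 155, 156]
271 [146, 146, 146, 142, 121, 96, 49, 17, 16, 18, 18, 16, 16, 17, 17, 16, 86, 155, 158, 158, 157, 157]
276 [153, 157, 156, 155, 153, 148, 139, 64, 13, 17, 17, 17, 19, 17, 16, 14, 49, 145, 154, 151, 155, 159]
281 [129, 140, 134, 125, 129, 143, 127, 97, 27, 15, 16, 18, 19, 15, 21, 38, 88, 128, 142, 127, 123, 136]
286 [124, 125, 125, 122, 119, 118, 122, 123, 122, 123, 121, 119, 118, 118, 119, 122, 124, 123, 121, 124, 126, 125]
291 [112, 114, 129, 112, 111, 124, 111, 121, 129, 116, 120, 103, 110, 119, 104, 120, 108, 112, 126, 108, 110, 133]
```

```bash
python3 -m jog '{"jaw":[50,50,50,50,50,50,10,10,10,10],"slide":[[0,0,0],[0.08,0.03,0.5],[0,0,0.5],[0,0,0.5],[0,0,0.45],[0,0,0],[0,0,0],[0,0,0],[0,0,0],[0,0,0]],"spin":[-0.75,0,0,0,0,0,0,0,0,0]}' 15
```

```text
time_s: 4.75
ee_pos: [630.7, 176.3, 102.3]
ee_rot: [179.9, -0.0, 65.7]
force: [0.3, 0.9, -0.1]
gripper_width: 21.2
gripper_force: 0.0
```

```bash
python3 -m jog '{"jaw":[10,10,10,10,10,10,10,10],"slide":[[0,0,0],[0,0,0],[0,0,0],[0,0,0],[0,0,0],[0,0,0],[0,0,0],[0,0,0]],"spin":[0,0,0,0.5,1,1,1,1]}' 20; python3 -c "
from h import *
print(env.state()['torque'])"
```

```text
time_s: 5.55
ee_pos: [631.8, 175.0, 102.0]
ee_rot: [179.8, -0.1, 29.4]
force: [3.2, -4.8, -0.4]
gripper_width: 12.4
gripper_force: 19.9
[-0.75745005 -0.39911457  0.06311626]
```

```bash
python3 -m jog '{"jaw":[10,10,10,10,10,10],"slide":[[0,0,0],[0,0,0],[0,0,0],[0,0,0],[0,0,0],[0,0,0]],"spin":[1,1,1,1,0.4,0]}' 20; python3 -c "
from h import *
print(env.state()['torque'])"
```

```text
time_s: 6.15
ee_pos: [632.1, 173.3, 102.1]
ee_rot: [179.7, -0.2, -5.4]
force: [4.6, -8.0, 0.7]
gripper_width: 12.0
gripper_force: 20.0
[-1.39912397 -0.56581679  0.45655761]
```

```bash
python3 -m jog '{"jaw":[50,50,50,50,50,50,50,50,50,50],"slide":[[0,0,0],[0,0,0],[0,0,-1],[0,0,-1],[-0.94,-0.62,0],[-0.94,-0.62,0],[-0.94,-0.62,0],[-0.94,-0.62,0],[-0.94,-0.62,0],[-0.94,-0.62,0]],"spin":[0,0,0,0,0,0,0,0,0,0]}'
python3 -m jog '{"jaw":[50,50,50,50,50,50,50,50,50,50],"slide":[[0,0,0],[0,0,0],[0,0,0],[0,0,0],[0,0,0],[0,0,0],[0,0,0],[0,0,0],[0,0,0],[0,0,0]],"spin":[-1,-1,-1,-1,-1,-1,-1,-1,-1,-1]}'
python3 -m jog '{"jaw":[50,50,50,50,50,50,50,50,50,50],"slide":[[0,0,0],[0,0,0],[0,0,0],[0,0,0],[0,0,0],[0,0,0],[0,0,0],[0,0,0],[0,0,0],[0,0,0]],"spin":[-1,-1,-1,-1,-1,-1,-1,-1,-1,-1]}'
python3 -m jog '{"jaw":[50,50,50,50,50],"slide":[[0,0,0],[0,0,0],[0,0,0],[0,0,0],[0,0,0]],"spin":[-1,-1,-0.5,0,0]}'
python3 - <<'E'
from h import *
s=env.state();m=env.camera_model("wrist");f=env.grab_frame("wrist");t=env.grab_frame("top")
cv2.imwrite("pics/w2.png",f[:,:,::-1]);print(s["ee_pos"],s["ee_rot"])
cv2.imwrite("pics/top2.png",t[:,:,::-1])
import json;json.dump({k:(v.tolist() if hasattr(v,'tolist') else v) for k,v in m.items()},open("w2.json","w"))
print(proj(m,[473,300,91]))
a=cv2.resize(t[180:280,295:345,::-1],None,fx=6,fy=6,interpolation=cv2.INTER_CUBIC)
o=np.zeros((600,800,3),np.uint8);o[:600,:300]=a;o[:375,300:]=cv2.resize(f[:,:,::-1],(500,375));cv2.imwrite("pics/m2.png",o)
E
```

```text
time_s: 7.15
ee_pos: [471.1, 304.6, 161.5]
ee_rot: [-180.0, 0.0, -5.5]
force: [-0.2, -0.3, -0.8]
gripper_width: 50.2
gripper_force: 0.0
time_s: 8.15
ee_pos: [472.2, 303.9, 161.5]
ee_rot: [-180.0, 0.0, 74.8]
force: [-0.1, -0.1, 0.7]
gripper_width: 49.9
gripper_force: 0.0
time_s: 9.15
ee_pos: [472.2, 303.9, 161.5]
ee_rot: [-180.0, -0.0, 154.8]
force: [-0.1, 0.4, -1.0]
gripper_width: 49.9
gripper_force: 0.0
time_s: 9.65
ee_pos: [472.4, 303.8, 161.5]
ee_rot: [-180.0, -0.0, 174.4]
force: [-0.5, -0.3, 0.8]
gripper_width: 49.6
gripper_force: 0.0
[472.41936944 303.76734709 161.52818926] [-1.79997499e+02 -2.09043685e-02  1.74381411e+02]
(np.float64(306.29058837834026), np.float64(256.5590187405139))
```

View pics/m2.png

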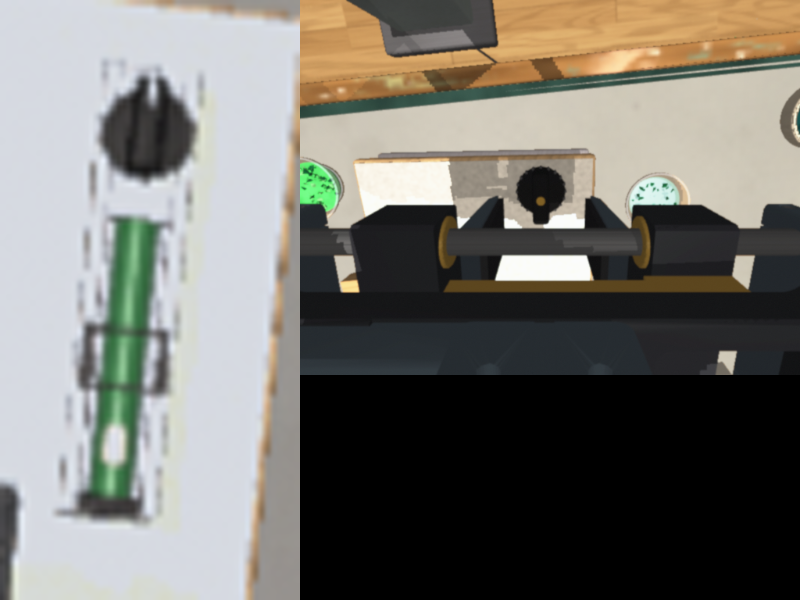

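The dial mark now points along +x, so the dial is at zero. The lines' frame at crop (122,360) is at the vial's middle. The foot bar is upright in the wrist view with its yellow dot at (307,257), where I predicted it.

```bash
python3 -m jog '{"jaw":[50,50,50,50,50,10,10,10,10,10],"slide":[[-0.03,-0.12,0.6],[0,0,0.6],[0,0,0.6],[0,0,0.5],[0,0,0],[0,0,0],[0,0,0],[0,0,0],[0,0,0],[0,0,0]],"spin":[0.1,0,0,0,0,0,0,0,0,0]}' 30
python3 -m jog '{"jaw":[10,10,10,10],"slide":[[0,0,0],[0,0,0],[0,0,0],[0,0,0]],"spin":[0,0,0,0]}' 30
```

```text
time_s: 10.75
ee_pos: [473.6, 300.6, 93.2]
ee_rot: [179.9, 0.1, 173.6]
force: [-1.4, 0.8, -0.1]
gripper_width: 13.7
gripper_force: 30.0
time_s: 11.15
ee_pos: [473.6, 300.6, 93.1]
ee_rot: [179.9, 0.1, 173.7]
force: [0.2, 3.0, 2.5]
gripper_width: 13.9
gripper_force: 30.0
```

```bash
python3 -m jog '{"jaw":[10,10,10,10,10],"slide":[[0,0,0.1],[0,0,0.1],[0,0,0.1],[0,0,0],[0,0,0]],"spin":[0,0,0,0,0]}' 40; python3 -m jog '{"jaw":[10,10,10],"slide":[[0,0,0.1],[0,0,0],[0,0,0]],"spin":[0,0,0]}' 40; python3 -m jog '{"jaw":[10,10,10],"slide":[[0,0,0.1],[0,0,0],[0,0,0]],"spin":[0,0,0]}' 40
```

```text
time_s: 11.65
ee_pos: [472.6, 300.6, 85.0]
ee_rot: [179.9, -0.0, 173.7]
force: [-5.9, 3.1, 11.8]
gripper_width: 13.9
gripper_force: 40.0
time_s: 11.95
ee_pos: [472.2, 300.7, 82.2]
ee_rot: [179.9, -0.1, 173.6]
force: [-6.5, 4.1, 12.9]
gripper_width: 13.6
gripper_force: 40.0
time_s: 12.25
ee_pos: [472.0, 300.7, 79.2]
ee_rot: [179.9, -0.1, 173.6]
force: [-8.0, 4.0, 14.0]
gripper_width: 13.8
gripper_force: 40.0
```

```bash
python3 -m jog '{"jaw":[10,10,10],"slide":[[0,0,0.1],[0,0,0],[0,0,0]],"spin":[0,0,0]}' 40; python3 -m jog '{"jaw":[10,10,10],"slide":[[0,0,0.1],[0,0,0],[0,0,0]],"spin":[0,0,0]}' 40;  python3 - <<'E'
from h import *
t=env.grab_frame("top");cv2.imwrite("pics/top3.png",t[:,:,::-1])
w=env.grab_frame("scene");
a=cv2.resize(t[180:280,295:345,::-1],None,fx=5,fy=5,interpolation=cv2.INTER_CUBIC)
o=np.zeros((500,750,3),np.uint8);o[:,:250]=a;o[:450,250:]=cv2.resize(w[205:295,290:390,::-1],(500,450));cv2.imwrite("pics/m3.png",o)
E
```

```text
time_s: 12.55
ee_pos: [471.8, 300.7, 77.1]
ee_rot: [179.9, -0.1, 173.6]
force: [-9.0, 3.5, 19.8]
gripper_width: 13.6
gripper_force: 40.0
time_s: 12.85
ee_pos: [471.8, 300.8, 76.0]
ee_rot: [179.9, -0.1, 173.6]
force: [-12.9, 0.4, 31.3]
gripper_width: 13.5
gripper_force: 40.0
```

View pics/m3.png

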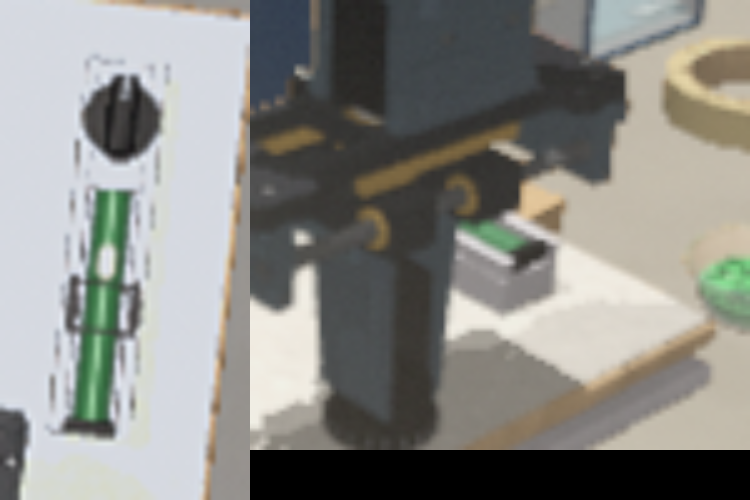

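The top crop shows the dial still at zero. The bubble is at crop (107,262) against the lines' middle at (104,308), about 19 mm towards +x, so near edge is low. The foot is on its pad, so I ease the push and turn clockwise, rising with the screw.

```bash
cat >> h.py <<'E'
def bub():
    t=env.grab_frame("top").astype(np.float32)
    a,b=np.array([295+112/5,180+190/5]),np.array([295+92/5,180+418/5])
    n=93;k=np.linspace(0,1,n);u=(b-a)/np.linalg.norm(b-a);w=np.array([-u[1],u[0]])
    pr=[]
    for o in np.linspace(-1,1,5):
        P=(a+k[:,None]*(b-a)+o*w).astype(np.float32)
        pr.append(cv2.remap(t,P[None,:,0],P[None,:,1],cv2.INTER_LINEAR)[0])
    p=np.mean(pr,0);L=np.linalg.norm(b-a)
    red=p[:,0];sel=red>120;bc=(np.arange(n)*np.clip(red-90,0,None))[sel].sum()/np.clip(red-90,0,None)[sel].sum() if sel.any() else None
    g=p[:,1];print("red",red[20:75].astype(int).tolist());print("grn",g[20:75].astype(int).tolist());print("bubble idx",bc,"px/idx",L/(n-1))
E
python3 -m jog '{"jaw":[10,10,10,10,10,10,10,10,10,10],"slide":[[0,0,-0.04],[0,0,-0.018],[0,0,-0.018],[0,0,-0.018],[0,0,-0.018],[0,0,-0.018],[0,0,-0.018],[0,0,-0.018],[0,0,-0.018],[0,0,0]],"spin":[0,1,1,1,1,1,1,1,1,0]}' 40; python3 -c "
from h import *
bub()"
```

```text
time_s: 13.95
ee_pos: [471.4, 300.0, 80.5]
ee_rot: [-179.9, -0.1, 109.5]
force: [-10.6, 0.2, 25.6]
gripper_width: 13.9
gripper_force: 40.0
red [106, 108, 108, 108, 109, 109, 110, 110, 110, 111, 110, 116, 128, 144, 164, 159, 143, 160, 195, 206, 206, 206, 207, 204, 199, 181, 155, 133, 114, 106, 106, 104, 102, 97, 89, 86, 88, 92, 97, 100, 101, 102, 102, 104, 104, 105, 105, 105, 104, 103, 103, 101, 98, 96, 92]
grn [158, 160, 160, 161, 162, 162, 163, 163, 163, 163, 162, 164, 169, 172, 177, 165, 144, 162, 198, 211, 212, 211, 212, 209, 206, 194, 178, 167, 160, 158, 158, 156, 152, 141, 125, 119, 127, 137, 147, 153, 154, 155, 155, 156, 157, 158, 158, 158, 157, 156, 156, 154, 151, 150, 148]
bubble idx 40.04190648080752 px/idx 0.4975554609015643
```

```bash
python3 -m jog '{"jaw":[10,10,10,10,10,10,10],"slide":[[0,0,-0.018],[0,0,-0.018],[0,0,-0.018],[0,0,-0.018],[0,0,0],[0,0,0],[0,0,0]],"spin":[1,1,1,1,0,0,0]}' 40; python3 -c "
from h import *
bub();t=env.grab_frame('top');cv2.imwrite('pics/m4.png',cv2.resize(t[180:280,295:345,::-1],None,fx=6,fy=6,interpolation=cv2.INTER_CUBIC))"
```

```text
time_s: 14.7
ee_pos: [471.2, 300.0, 82.5]
ee_rot: [-179.8, 0.0, 77.6]
force: [-11.4, -1.2, 26.8]
gripper_width: 13.6
gripper_force: 40.0
red [106, 107, 108, 108, 108, 109, 111, 111, 111, 112, 110, 108, 106, 99, 91, 88, 86, 101, 125, 155, 187, 202, 207, 207, 208, 207, 207, 207, 208, 203, 196, 173, 139, 112, 92, 85, 89, 94, 98, 100, 101, 102, 103, 105, 105, 106, 106, 106, 105, 104, 103, 101, 99, 96, 93]
grn [159, 160, 160, 161, 162, 163, 164, 164, 164, 164, 163, 160, 158, 147, 134, 122, 112, 127, 153, 177, 198, 208, 211, 212, 212, 212, 212, 212, 212, 208, 202, 185, 159, 136, 116, 115, 131, 143, 150, 153, 154, 154, 155, 156, 157, 159, 159, 159, 158, 157, 156, 154, 151, 150, 148]
bubble idx 45.171421420897815 px/idx 0.4975554609015643
```

View pics/m4.png

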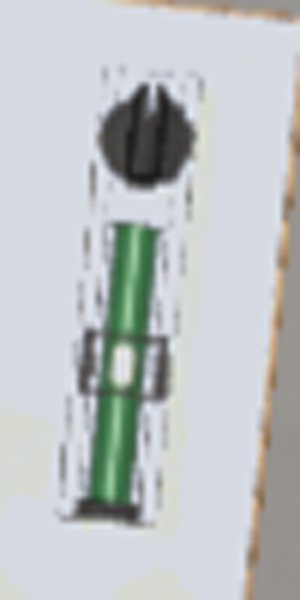

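The bubble at (122,365) lies midway between the lines at about y=337 and 396, and the dial is still at zero. The push is 27 N, against the roughly 8 N the springs need at level. I let it settle, check once more and hand in.

```bash
python3 -m jog '{"jaw":[10,10,10,10,10],"slide":[[0,0,0],[0,0,0],[0,0,0],[0,0,0],[0,0,0]],"spin":[0,0,0,0,0]}' 40; python3 -c "
from h import *
bub();print(env.job_done())"
```

```text
time_s: 15.3
ee_pos: [471.1, 299.9, 82.5]
ee_rot: [-179.8, 0.0, 77.6]
force: [-10.7, -1.0, 25.4]
gripper_width: 13.5
gripper_force: 40.0
red [106, 107, 107, 108, 109, 109, 110, 111, 111, 111, 110, 108, 106, 99, 91, 88, 87, 101, 124, 155, 187, 202, 206, 207, 207, 207, 207, 208, 208, 203, 196, 172, 138, 112, 93, 86, 90, 95, 99, 101, 101, 101, 103, 104, 105, 107, 106, 106, 105, 104, 104, 102, 99, 96, 93]
grn [159, 160, 160, 161, 162, 163, 164, 164, 163, 164, 163, 161, 158, 147, 133, 122, 112, 127, 153, 177, 198, 208, 211, 212, 212, 212, 212, 212, 212, 208, 202, 184, 159, 136, 117, 115, 131, 144, 150, 153, 154, 154, 155, 156, 157, 159, 159, 159, 158, 157, 156, 154, 151, 149, 148]
bubble idx 45.17341131021897 px/idx 0.4975554609015643
the job is handed in; nothing more can be done
None
```

I handed the job in at about 15 s: the dial is back at its zero stop, the bubble is within about 0.5 mm of the middle between the lines, and the arm is still holding the knob down with about 25 N; no verdict came back.

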